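# Clear carrot offcuts from under the drying rack into the waste tub and close it

## Task

In this animal-feed kitchen, put the two stubby carrot offcuts lying under the wire drying rack into the open white waste tub, reaching in at a slant so that you do not bump the rack. Then close the tub: set its lid squarely on it with the hand until it sits fully down, rather than letting it fall, and let go. Leave the two whole carrots, the bowl and the spoon where they are.

Things in the scene. Friction and masses are not known exactly. Their poses are not given: they have to be found in the camera images.
- rack: Wire drying rack of steel rods, fixed, 160 (x) x 360 (y) x 205 mm high, open below. Origin on the counter under its centre; -x is its front, towards the middle of the counter (about +y of the world); y runs along the rods. Rods at height 200 at x = -80 (front, 10 mm thick), -40, 0, 40, 80; 10 mm legs at the corners (x +-80, y +-180). Two upturned dishes on top at x 36, y +-135. Must not be bumped.
- crown: Carrot offcut: crown end, a round stub 44 mm across and 32 mm high with a small green stalk stump, standing on its cut face; origin at its centre (16 mm above the counter), z its axis. About 35 g. Under the rack's front part.
- chunk: Carrot offcut: a blocky piece with rounded edges, 44 (its x) x 34 (its y) x 28 mm high; origin at its centre (14 mm up). About 35 g. Under the rack's front part.
- tub: Waste tub: open white plastic box, loose on the counter, outside 170 (x) x 130 (y) x 120 mm high, walls and floor 5 mm; origin at the centre of its underside, z up. The other large white piece near it is its lid.
- lid: The tub's lid, white, right way up on the counter. Origin: underside centre of a locating block 148 (x) x 108 (y) x 10 mm high, 6 mm play all round in the tub's mouth. On it a plate 180 x 140 x 5 mm; on top, centred, an upright rib handle 80 long (x), 16 thick (y), from 15 to 47 mm above the origin. Seated: origin 110 mm above the tub's origin, long sides parallel (either way round).
- carrot_a: Whole carrot, 150 mm long (x), 36 mm thick, to be left lying under the rack's rear part; origin at its middle, 17 mm up.
- carrot_b: Whole carrot, same size, to be left lying in the open between rack and tub.
- bowl: Steel bowl, 140 mm across, 55 mm high, to be left; origin at the centre of its underside.
- spoon: Steel spoon, 200 mm long (x), to be left lying.
There are look-alikes about, which are no part of the job. Leave any orange look-alike of the lid alone.

How it is judged (in metres and radians):
On the way, in this order (a step that is already met when the one before it is completed fails the run):
1. both offcuts are inside the tub (x of crown in the frame of tub between -0.082 and 0.082 m and y of crown in the frame of tub between -0.062 and 0.062 m and z of crown in the frame of tub between 0.005 and 0.105 m and x of chunk in the frame of tub between -0.082 and 0.082 m and y of chunk in the frame of tub between -0.062 and 0.062 m and z of chunk in the frame of tub between 0.005 and 0.105 m), for 0.2 s.
2. the lid is brought down into the tub's mouth while still in the hand (x of lid in the frame of tub between -0.012 and 0.012 m and y of lid in the frame of tub between -0.012 and 0.012 m and angle between the x axis of lid and the x axis of tub, either way round below 0.15 rad and z of lid in the frame of tub between 0.1 and 0.118 m and contact force between the fingers and lid above 0.5 N).
At the end, for the whole second after the job is handed in: Both offcuts are inside the tub (centres within its walls and below its rim); the tub stands upright on the counter; the lid sits fully down on it (within 3.5 mm of height, 12 mm sideways, 0.15 rad of turn, flat to 0.035 rad), everything at rest (all of step 1 and x of lid in the frame of tub between -0.012 and 0.012 m and y of lid in the frame of tub between -0.012 and 0.012 m and angle between the x axis of lid and the x axis of tub, either way round below 0.15 rad and z of lid in the frame of tub between 0.104 and 0.1135 m and angle between the z axis of lid and the z axis of tub, either way round below 0.035 rad and angle between tub's own z axis and vertical below 0.05 rad and height (world z) of tub below 0.01 m and linear speed of each of lid, tub, crown, chunk below 0.02 m/s); the robot touches nothing.
It fails at once if the rack is bumped (over 10 N from the robot) (contact force between any of the arm, the fingers and rack above 10 N).
It fails at once if a whole carrot, the bowl or the spoon is shifted by more than 40 mm (distance of any of carrot_a, carrot_b, bowl, spoon from where it was at the start of the episode above 0.04 m).
It also fails if it takes over 58 s, if anything falls off the work surface, if the arm or the gripper's body presses on something with over 40 N, if the wrist force passes 120 N, or if a joint passes its speed limit or range.

## Robot

A 7-joint arm with a two-finger parallel gripper is mounted at the origin on the work surface. World frame = base frame: x ahead of the robot, y to its left, z up, the work surface at z = 0. Lengths are in mm, angles in rad, forces in N, time in s.
With the tool pointing down it reaches from about 400 to 875 mm from the base axis. Payload 4.4 kg.
Tool frame: the origin (TCP) lies between the finger pads; the fingertips stand 17 mm ahead of it and the grasp point (between the pads) lies 2 mm behind it; z points along the fingers, y is the line along which they close (so a half turn about z gives the same grasp; the last joint's range is limited). The gripper opens to 85 mm and grips with 20 to 120 N. Pads are 22 mm wide; open, the fingers measure 114 mm over their backs; the gripper's body (76 mm by 85 mm) begins 54 mm behind the grasp point. The pads swing forward as they close: fully open they stand 13 mm farther back than shut.
Start: joints at [-1.349, 0.628, 0.038, 1.517, -0.027, 0.996, -0.02], TCP at [184.474, 623.287, 248.313] pointing down, gripper open.
Joint ranges: [-3.06, 3.06], [-0.37, 2.12], [-1.25, 1.32], [0.18, 2.47], [-1.1, 4.24], [0.23, 1.98], [-2.94, 2.94]. Speed limits (rad/s): [2.57, 2.57, 3.14, 3.14, 3.14, 3.14, 3.14].

## Interface

Orientations are given as [roll, pitch, yaw] about the fixed x, y, z axes, in that order (R = Rz(yaw) Ry(pitch) Rx(roll)).
In Python, from cell import sensors, get_image, ctrl gives the robot as it stands.
- The arm moves only by the tool send_rows, never from a script. Its argument "series" is a list of rows, each a list of 3 entries, a list of its own where there are three numbers: the finger opening in mm, from 0 to 85.4, then the shift along the world's x, y, z in units of 60 mm (1.0 is 60 mm), then the turn, a rotation vector about the world's x, y, z in units of 5 degrees (1.0 is 5 degrees). A call has 1 to 8 rows; each row shifts and turns the commanded pose from where the row before left it; what a row does not reach is not made up. A row lasts 1/8 s, in which the tool goes at most 62.5 mm and 10.7 degrees, less where a joint would pass 70% of its speed; a pose out of reach is approached as far as the arm can. A call is refused whole if a number of a shift passes 1 or a number of a turn 1, either way. A call with a gripper value outside its range is refused whole. The fingers move at their own pace and stop on an object; the grip force is fixed at half the most. Time passes only in rows, so rows that do not move let the fingers close. It gives the time, the measured TCP pose, the force, the opening and the grip force at its end, in the units of the state.
- sensors.read_state(): the state, without advancing time (a new reading comes with each control period).
- get_image(name): name is "scene" or "top" or "wrist"; returns a dict with "img" (400x640x3 uint8, red, green, blue), "depth" (400x640 float32, mm along the optical axis (not along the pixel's ray), 0 where there is no reading), "vfov" (degrees; the focal length in pixels is half the picture's height over the tangent of half this angle, whatever the lens; pixels are square), "cx", "cy" (the principal point, pixels), "k1" (the pictures are not rectified: a ray, as slopes to the right and down, at radius r is drawn at 1 + k1 r^2 times it, then the intrinsics apply), "world_to_cam" (4x4, takes a point from world to camera coordinates). Camera axes: x right, y down, z forward; pixel columns grow to the right and rows downward; lengths in mm; the calibration is good to about 2 mm. A picture is of the moment at which its call begins.
- ctrl.finish_job(): hands the job in; it is judged then, once.
The state is a dict: "clock": time; "qpos": joint angles; "qd": joint speeds; "tau": joint torques, N m; "eef_pos": TCP position; "tool_rot": TCP orientation; "force": force on the tool from outside, world axes, zero at the start; "torque": the same for the moment, N m; "width": finger opening in mm; "gripper_force": force on a finger pad.
Only numpy, scipy, OpenCV 4.12 (cv2) and the standard library are available. Lean on these libraries where they do the work, as an engineer would, in place of code of your own. Each camera call takes 0.05 s, during which the arm holds its last target. There are 200 camera calls.

## Working session

There is one attempt and no reset: what is moved stays moved. The work goes in short steps, Python scripts to look and compute and a tool call to move; the robot and the scene stay as the last step left them, time stands still between calls to the robot, and variables do not carry over. Pictures are saved under pics/ and viewed, at most 10 in all, crops included, and the job is handed in when it is done.

Besides the shell and the picture viewer there is one more tool, called after ">>>" in YAML: its name, and indented under it one key for each argument. send_rows: Moves the arm, as the interface text tells. Its arguments: {"type":"object","properties":{"series":{"type":"array"}},"required":["series"]}

```bash
mkdir -p pics; ls; cat > h.py <<'E'
import numpy as np, cv2
from cell import sensors, get_image, ctrl
def cam(n):
    g=get_image(n); g['name']=n; return g
def save(g,f): cv2.imwrite('pics/'+f,g['img'][:,:,::-1])
def K(g):
    f=200/np.tan(np.radians(g['vfov'])/2); return f,np.array([[f,0,g['cx']],[0,f,g['cy']],[0,0,1.]])
def ray(g,uv):
    f,k=K(g); n=cv2.undistortPoints(np.array(uv,float).reshape(-1,1,2),k,np.array([g['k1'],0,0,0.])).reshape(-1,2)
    M=np.array(g['world_to_cam']); R=M[:3,:3]; c=-R.T@M[:3,3]
    d=np.c_[n,np.ones(len(n))]@R
    return c,d
def onplane(g,uv,z):
    c,d=ray(g,uv); return c+d*((z-c[2])/d[:,2])[:,None]
def bydepth(g,uv):
    c,d=ray(g,uv); uv=np.array(uv,int).reshape(-1,2); return c+d*g['depth'][uv[:,1],uv[:,0]][:,None]
def proj(g,P):
    f,k=K(g); M=np.array(g['world_to_cam']); P=np.array(P,float).reshape(-1,3)
    return cv2.projectPoints(P,cv2.Rodrigues(M[:3,:3])[0],M[:3,3],k,np.array([g['k1'],0,0,0.]))[0].reshape(-1,2)
E
python3 - <<'E'
from h import *
s=sensors.read_state();print(s)
for n in ['scene','top','wrist']:
    g=cam(n);save(g,n+'0.png');M=np.array(g['world_to_cam']);print(n,g['vfov'],g['cx'],g['cy'],g['k1'],-M[:3,:3].T@M[:3,3],M[2,:3])
E
```

```text
pics
{'clock': 0.0, 'qpos': array([-1.34878075,  0.62936646,  0.03846047,  1.51839319, -0.02698057,
        0.99630175, -0.02002989]), 'qd': array([-1.80756632e-03, -7.22578261e-05,  4.30155556e-04,  8.41407692e-04,
        2.64278363e-04, -2.45184921e-04,  2.43809456e-04]), 'tau': array([ 1.04304838e-04, -5.63384521e+01,  1.22582238e+00, -1.93446565e+01,
        1.08703226e-02,  1.01466884e-02,  7.50780345e-06]), 'eef_pos': array([184.32304573, 622.68238505, 247.36818389]), 'tool_rot': array([-3.13964319e+00,  5.46515879e-05,  2.85374226e+00]), 'force': array([-0.26110878, -0.54612513,  0.56700571]), 'torque': array([ 0.01716844, -0.00634434, -0.00380587]), 'gripper_force': 0.0, 'width': 85.42932858285509}
scene 52.048440036930536 321.95968794348863 194.62047179247543 0.037251138223204396 [ 858.50524149 -449.75176798  961.64637875] [-0.31416178  0.43113752 -0.8458267 ]
top 56.55894395524193 321.8230551446953 197.8323029093392 -0.0036197497937690178 [338.42207044  15.75090374 887.42353119] [ 0.18243396  0.04168417 -0.9823341 ]
wrist 58.40030630357058 320.1058783366487 207.93458443493196 -0.019597655307626093 [112.63132316 644.07913085 372.82791744] [ 0.28345545 -0.08671829 -0.95505652]
```

View pics/scene0.png

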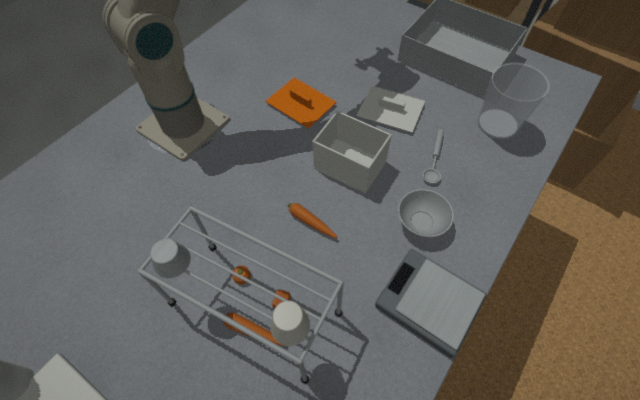

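View pics/top0.png

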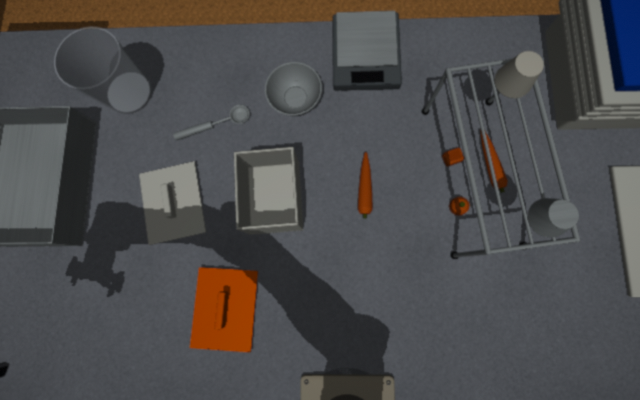

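The scene view shows the crown at (242,275), the chunk at (282,298), the tub at (350,150), the white lid at (395,108) and the orange decoy at (300,100). In the top view the crown is at (459,205), the chunk at (453,156), the tub at (267,188), the lid at (172,203) and the rack's front rod runs from (450,72) to (487,250).

```bash
cat >> h.py <<'E'
def blobs(m,amin):
    n,l,st,c=cv2.connectedComponentsWithStats(m.astype(np.uint8)); return [(l==i) for i in range(1,n) if st[i,4]>=amin]
def px(b): v,u=np.nonzero(b); return np.c_[u,v]
def orange(g):
    h=cv2.cvtColor(g['img'],cv2.COLOR_RGB2HSV).astype(int); return (h[...,0]<22)&(h[...,1]>170)&(h[...,2]>60)
def tri(ga,ua,gb,ub):
    ca,da=ray(ga,[ua]);cb,db=ray(gb,[ub]);da=da[0]/np.linalg.norm(da);db=db[0]/np.linalg.norm(db)
    A=sum([np.eye(3)-np.outer(d,d) for d in(da,db)]);b=(np.eye(3)-np.outer(da,da))@ca+(np.eye(3)-np.outer(db,db))@cb
    p=np.linalg.solve(A,b);return p,np.linalg.norm(np.cross(da,p-ca))
E
python3 - <<'E'
from h import *
np.set_printoptions(precision=1,suppress=True)
G={n:cam(n) for n in('scene','top')}
for n,g in G.items():
    for b in blobs(orange(g),25):
        q=px(b); P=bydepth(g,q); ok=g['depth'][q[:,1],q[:,0]]>0;P=P[ok]
        print(n,q.mean(0),len(q),'pts med',np.median(P,0),'lo',np.percentile(P,3,0),'hi',np.percentile(P,97,0))
# points on light objects by depth
for n,g in G.items():
    v,u=np.mgrid[0:400,0:640]; q=np.c_[u.ravel(),v.ravel()]; P=bydepth(g,q); P[g['depth'].ravel()==0]=np.nan
    np.save('P_'+n+'.npy',P.reshape(400,640,3))
    def rect(name,sel):
        p=P[sel]; 
        if len(p)<10: print(n,name,'none');return
        r=cv2.minAreaRect(p[:,:2].astype(np.float32)); print(n,name,len(p),np.median(p,0),np.round(r[0],1),np.round(r[1],1),round(r[2],1))
    if n=='top':
        box=lambda a,b,c,d:(q[:,0]>a)&(q[:,0]<b)&(q[:,1]>c)&(q[:,1]<d)
        T=box(225,308,138,238);L=box(130,212,155,250)
    else:
        box=lambda a,b,c,d:(q[:,0]>a)&(q[:,0]<b)&(q[:,1]>c)&(q[:,1]<d)
        T=box(305,398,105,200);L=box(350,430,80,138)
    Z=P[:,2]
    rect('tubrim',T&(Z>112)&(Z<128)); rect('lidplate',L&(Z>8)&(Z<21)); rect('handle',L&(Z>40)&(Z<54))
    if n=='top':
        for a,b,c,d in [(435,490,55,255)]: rect('rackfront',box(a,b,c,d)&(Z>185)&(Z<215))
        rect('rack',box(420,590,40,260)&(Z>185)&(Z<212))
E
```

```text
scene [300.7 102.1] 1790 pts med [254.1 271.4  15.9] lo [163.8 212.3  11.9] hi [331.6 343.5  46.8]
scene [309.6 218.9] 464 pts med [525.9 -54.4  29.7] lo [471.4 -64.1  20.4] hi [598.3 -39.9  35.9]
scene [243.8 271.4] 77 pts med [ 488.3 -260.1   31. ] lo [ 467.6 -269.2   15.4] hi [ 499.1 -252.7   34.9]
scene [238.3 280.4] 39 pts med [ 487.4 -283.8   22.2] lo [ 475.1 -287.6    9.3] hi [ 496.2 -277.8   30.2]
scene [283.6 293.9] 56 pts med [ 598.9 -248.8   28.6] lo [ 583.7 -253.6   21.7] hi [ 610.  -242.6   32.1]
scene [275.6 302.3] 28 pts med [ 594.9 -274.    28.1] lo [ 589.8 -282.6   25.1] hi [ 600.3 -268.4   31.3]
scene [252. 326.] 302 pts med [ 587.3 -346.4   29.6] lo [ 529.6 -357.7   23.4] hi [ 641.5 -336.3   34.7]
scene [231.8 327.3] 32 pts med [ 549.1 -375.1   25.9] lo [ 531.2 -378.3   21.4] hi [ 571.1 -370.1   28.6]
top [496.8 165.5] 312 pts med [ 565.7 -356.3   32.4] lo [ 525.1 -370.1   27. ] hi [ 631.7 -344.1   35.9]
top [485.8 157.7] 45 pts med [ 593.7 -337.    21.6] lo [ 550.9 -344.3   18.9] hi [ 632.7 -331.8   25.2]
top [454.1 155.9] 215 pts med [ 595.5 -261.1   28. ] lo [ 5
[... 206 characters left out ...]
-283.8   17.2] hi [ 493.7 -249.1   35.6]
top [224.  309.4] 4841 pts med [243.7 274.   15.4] lo [161.1 212.7  12.4] hi [329.4 343.6  46.8]
scene tubrim 601 [510.1 166.  119. ] [506.5 169.9] [173.2 136.1] 4.0
scene lidplate 1659 [502.4 407.9  15.5] [490.5 443.7] [180.2 193.7] 12.5
scene handle 144 [494.5 416.9  46.9] [474.3 338.4] [215.8  74.4] 75.0
top tubrim 767 [505.3 174.2 119.6] [506.3 170.7] [170.8 131. ] 4.1
top lidplate 3799 [491.  412.9  15.2] [494.9 419.3] [180.7 141.8] 12.5
top handle 248 [494.6 417.6  46.7] [494.7 419.2] [79.5 16.5] 12.4
top rackfront 1619 [ 584.7 -237.9  203.6] [ 548.3 -266.1] [369.8  87. ] 7.4
top rack 4483 [ 537.  -297.2  203.4] [ 554.  -308.2] [369.6 170.9] 7.6
```

```bash
python3 - <<'E'
from h import *
np.set_printoptions(precision=1,suppress=True)
G={n:cam(n) for n in('scene','top')}
def C(n,boxes):
    g=G[n];m=orange(g);k=np.zeros_like(m);a,b,c,d=boxes;k[c:d,a:b]=m[c:d,a:b];return k
for nm,bt,bs in(('crown',(445,475,190,220),(228,255,260,290)),('chunk',(438,470,143,170),(268,296,283,310))):
    mt=C('top',bt);ms=C('scene',bs)
    for n,m in(('top',mt),('scene',ms)):
        P=np.load('P_'+n+'.npy')[m];P=P[np.isfinite(P[:,0])];t=P[(P[:,2]>23)&(P[:,2]<36)]
        r=cv2.minAreaRect(t[:,:2].astype(np.float32));print(nm,n,len(t),np.median(t,0),r)
    def ctr(m): return np.mean(cv2.boxPoints(cv2.minAreaRect(px(m).astype(np.float32))),0)
    print('tri',tri(G['top'],ctr(mt),G['scene'],ctr(ms)))
g=G['top'];im=np.vstack([cv2.resize(g['img'][140:225,430:515],None,fx=6,fy=6)[:,:,::-1]]);cv2.imwrite('pics/crop.png',im)
E
```

```text
crown top 191 [ 475.4 -265.6   30.4] ((477.9554138183594, -266.9935302734375), (38.685585021972656, 34.547698974609375), 52.3878173828125)
crown scene 85 [ 485.3 -262.4   30.8] ((483.1393737792969, -268.74407958984375), (33.48784637451172, 32.37238311767578), 41.72319030761719)
tri (array([ 480. , -269. ,   14.1]), np.float64(1.766538637634056))
chunk top 201 [ 597.4 -260.8   28.1] ((596.5989990234375, -260.8885192871094), (30.990007400512695, 39.1218147277832), 19.616884231567383)
chunk scene 82 [ 596.2 -251.6   28.4] ((593.3872680664062, -258.7153625488281), (42.020790100097656, 25.265031814575195), 67.26226043701172)
tri (array([ 594.6, -259.6,   30.1]), np.float64(0.2808985026384446))
```

View pics/crop.png

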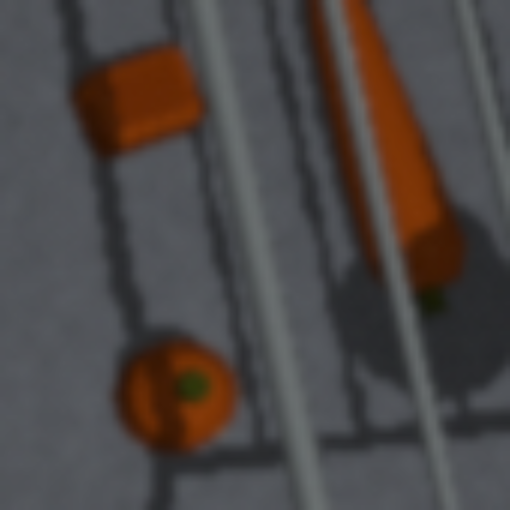

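>>> send_rows:
  series:
    - [85,[0.5,-1,0.2],[0,0,-1]]
    - [85,[0.5,-1,0.2],[0,0,-1]]
    - [85,[0.5,-1,0.2],[0,0,-1]]
    - [85,[0.5,-1,0.2],[0,0,-1]]
    - [85,[0.5,-1,0.2],[0,0,-1]]
    - [85,[0.5,-1,0],[0,0,-1]]
    - [85,[0.5,-1,0],[0,0,-1]]
    - [85,[0.5,-1,0],[0,0,-1]]

```text
clock: 1.35
eef_pos: [406.7, 178.8, 303.8]
tool_rot: [3.14, -0.0, 2.153]
force: [1.4, 0.6, -0.2]
width: 85.1
gripper_force: 0.0
```

The crop shows the chunk (140,100) clear of the rods, its long axis across the front rod, and the round crown at (178,395).

>>> send_rows:
  series:
    - [85,[0.15,-0.8,-0.1],[0,0,-1]]
    - [85,[0.15,-0.8,-0.1],[0,0,-1]]
    - [85,[0.15,-0.8,-0.1],[0,0,-1]]
    - [85,[0.15,-0.8,-0.1],[0,0,-1]]
    - [85,[0.15,-0.8,-0.1],[0,0,-1]]
    - [85,[0.15,-0.6,-0.1],[0,0,-0.2]]
    - [85,[0,-0.3,0],[-0.991,-0.132,0]]
    - [85,[0,-0.3,0],[-0.991,-0.132,0]]

```text
clock: 2.35
eef_pos: [459.9, -133.2, 267.5]
tool_rot: [3.141, 0.177, 1.699]
force: [0.2, 0.4, -0.1]
width: 85.4
gripper_force: 0.0
```

>>> send_rows:
  series:
    - [85,[0,0,0],[-0.991,-0.132,0]]
    - [85,[0,0,0],[-0.991,-0.132,0]]
    - [85,[0,0,0],[-0.991,-0.132,0]]
    - [85,[0,0,0],[-0.991,-0.132,0]]
    - [85,[0,0,0],[-0.991,-0.132,0]]
    - [85,[0,0,0],[-0.991,-0.132,0]]
    - [85,[0,0,0],[-0.991,-0.132,0]]
    - [85,[0,0,0],[0,0,0]]

```text
clock: 3.35
eef_pos: [460.1, -130.1, 266.5]
tool_rot: [-3.139, 0.787, 1.708]
force: [0.3, -1.2, 0.6]
width: 84.8
gripper_force: 0.0
```

```bash
cat >> h.py <<'E'
from scipy.spatial.transform import Rotation as Ro
def tool():
    s=sensors.read_state(); R=Ro.from_euler('xyz',s['tool_rot']).as_matrix(); return s,s['eef_pos'],R
E
python3 - <<'E'
from h import *
np.set_printoptions(precision=2,suppress=True)
s,p,R=tool();print(p,s['qpos']);print(R)
g=cam('wrist');save(g,'w1.png');M=g['world_to_cam'];print(-M[:3,:3].T@M[:3,3])
for b in blobs(orange(g),40):
    q=px(b);P=bydepth(g,q);print(q.mean(0),len(q),np.median(P,0),np.percentile(P,3,0),np.percentile(P,97,0))
E
```

```text
[ 460.14 -130.15  266.5 ] [-0.97  0.72  1.06  2.18  0.35  0.51 -0.22]
[[-0.1   0.99  0.09]
 [ 0.7   0.13 -0.7 ]
 [-0.71 -0.   -0.71]]
[442.09  10.66 301.18]
[316.91  87.  ] 965 [ 472.63 -252.65   23.1 ] [ 459.85 -272.9     6.04] [ 491.43 -247.4    32.57]
[408.14 153.15] 969 [ 603.65 -341.89   28.34] [ 548.21 -360.05   18.1 ] [ 656.55 -331.79   33.63]
```

>>> send_rows:
  series:
    - [85,[0,-0.1,-0.7],[0,0,0]]
    - [85,[0,-0.1,-0.7],[0,0,0]]
    - [85,[0,-0.1,-0.7],[0,0,0]]
    - [85,[0.05,-0.34,-0.33],[0,0,0]]
    - [85,[0.05,-0.34,-0.33],[0,0,0]]
    - [85,[0.05,-0.34,-0.33],[0,0,0]]
    - [85,[0.05,-0.34,-0.33],[0,0,0]]
    - [85,[0,0,0],[0,0,0]]

```text
clock: 4.4
eef_pos: [470.3, -225.0, 84.3]
tool_rot: [-3.14, 0.795, 1.698]
force: [-0.4, -0.1, -0.5]
width: 85.2
gripper_force: 0.0
```

```bash
python3 - <<'E'
from h import *
np.set_printoptions(precision=2,suppress=True)
s,p,R=tool();print(p,s['qpos'],s['force']);print(R)
g=cam('wrist');save(g,'w2.png');M=g['world_to_cam'];print(-M[:3,:3].T@M[:3,3])
for b in blobs(orange(g),40):
    q=px(b);P=bydepth(g,q);print(q.mean(0),len(q),np.median(P,0),np.percentile(P,3,0),np.percentile(P,97,0))
E
```

```text
[ 470.26 -225.01   84.27] [-0.52  1.01  0.67  2.25  1.61  0.25 -1.6 ] [-0.38 -0.14 -0.46]
[[-0.09  0.99  0.09]
 [ 0.69  0.13 -0.71]
 [-0.71 -0.   -0.7 ]]
[453.43 -83.73 117.72]
[518.53 200.47] 4085 [ 589.58 -245.99   21.47] [ 577.27 -275.79    4.23] [ 606.71 -237.67   28.27]
[327.15 202.93] 2544 [ 478.77 -254.44   26.3 ] [ 462.47 -271.81   15.39] [ 495.79 -247.82   31.92]
[434.4  255.49] 5590 [ 573.7  -341.97   21.3 ] [ 521.76 -358.83    6.86] [ 651.22 -331.68   33.25]
```

View pics/w2.png

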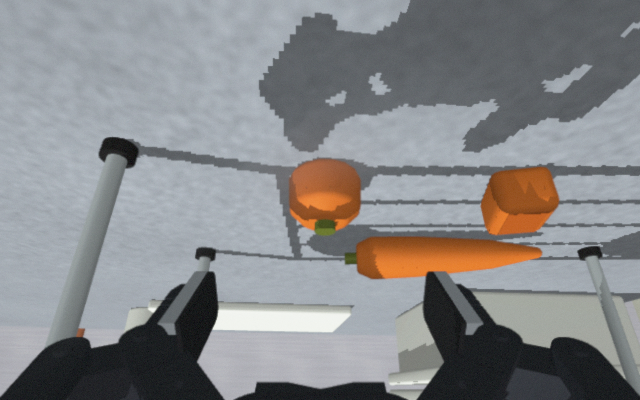

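The wrist view (upside down) shows the crown at (327,200) centred between the fingers, the chunk at (518,200) and carrot_a behind.

>>> send_rows:
  series:
    - [85,[0.03,-0.18,-0.25],[0,0,0]]
    - [85,[0.03,-0.18,-0.25],[0,0,0]]
    - [85,[0.03,-0.18,-0.25],[0,0,0]]
    - [85,[0,0,0],[0,0,0]]

```text
clock: 4.95
eef_pos: [476.0, -255.5, 39.6]
tool_rot: [-3.14, 0.796, 1.7]
force: [-0.4, 0.8, -0.2]
width: 85.1
gripper_force: 0.0
```

```bash
python3 - <<'E'
from h import *
np.set_printoptions(precision=2,suppress=True)
s,p,R=tool();print(p,s['qpos'],s['force']);print(R)
E
```

```text
[ 476.01 -255.48   39.56] [-0.37  1.07  0.53  2.22  1.87  0.35 -1.86] [-0.44  0.78 -0.16]
[[-0.09  0.99  0.09]
 [ 0.69  0.13 -0.71]
 [-0.71 -0.   -0.7 ]]
```

>>> send_rows:
  series:
    - [85,[0.02,-0.13,-0.16],[0,0,0]]
    - [85,[0.02,-0.12,-0.15],[0,0,0]]
    - [0,[0,0,0],[0,0,0]]
    - [0,[0,0,0],[0,0,0]]
    - [0,[0,0,0],[0,0,0]]
    - [0,[0,0,0],[0,0,0]]
    - [0,[0,0,0],[0,0,0]]
    - [0,[0,0,0],[0,0,0]]

```text
clock: 5.95
eef_pos: [478.3, -270.3, 20.8]
tool_rot: [-3.139, 0.797, 1.702]
force: [-0.3, 2.6, 5.4]
width: 41.2
gripper_force: 60.9
```

>>> send_rows:
  series:
    - [0,[-0.04,0.3,0.3],[0,0,0]]
    - [0,[-0.04,0.3,0.3],[0,0,0]]
    - [0,[-0.04,0.3,0.3],[0,0,0]]
    - [0,[-0.04,0.3,0.3],[0,0,0]]
    - [0,[-0.04,0.3,0.3],[0,0,0]]
    - [0,[-0.04,0.3,0.3],[0,0,0]]
    - [0,[-0.04,0.3,0.3],[0,0,0]]
    - [0,[0,0.2,0.6],[0,0,0]]

```text
clock: 6.95
eef_pos: [461.2, -130.8, 182.0]
tool_rot: [-3.135, 0.795, 1.707]
force: [0.4, -0.6, -0.3]
width: 41.1
gripper_force: 60.9
```

```bash
python3 - <<'E'
from h import *
np.set_printoptions(precision=2,suppress=True)
s,p,R=tool();print(p,s['qpos'],s['force'],s['width']);print(R)
E
```

```text
[ 461.2  -130.75  182.01] [-0.62  0.71  0.48  2.22  0.98  0.6  -1.01] [ 0.38 -0.59 -0.27] 41.1111136063374
[[-0.09  0.99  0.09]
 [ 0.69  0.13 -0.71]
 [-0.71 -0.   -0.7 ]]
```

>>> send_rows:
  series:
    - [0,[0.05,0.5,0.3],[0.991,0.132,0]]
    - [0,[0.05,0.6,0.3],[0.991,0.132,0]]
    - [0,[0.05,0.6,0.3],[0.991,0.132,0]]
    - [0,[0.05,0.6,0],[0.991,0.132,0]]
    - [0,[0.05,0.6,0],[0.991,0.132,0]]
    - [0,[0.05,0.6,0],[0.991,0.132,0]]
    - [0,[0.05,0.6,0],[0.991,0.132,0]]
    - [0,[0,0.6,0],[0.991,0.132,0]]

```text
clock: 7.95
eef_pos: [482.5, 150.8, 236.3]
tool_rot: [-3.138, 0.095, 1.702]
force: [0.7, 0.0, -0.9]
width: 40.4
gripper_force: 60.8
```

>>> send_rows:
  series:
    - [0,[0,0.2,-0.3],[0.991,0.132,0]]
    - [0,[0,0,0],[0,0,0]]
    - [0,[0,0,0],[0,0,0]]

```text
clock: 8.32
eef_pos: [482.3, 161.2, 218.4]
tool_rot: [-3.137, 0.012, 1.702]
force: [-0.2, 0.1, 0.2]
width: 40.7
gripper_force: 60.9
```

>>> send_rows:
  series:
    - [0,[0,0.1,-0.7],[0,0,0]]
    - [0,[0,0,-0.7],[0,0,0]]
    - [0,[0,0,-0.7],[0,0,0]]
    - [0,[0,0,-0.2],[0,0,0]]
    - [55,[0,0,0],[0,0,0]]
    - [55,[0,0,0],[0,0,0]]
    - [55,[0,0,0],[0,0,0]]
    - [55,[0,0,0],[0,0,0]]

```text
clock: 9.32
eef_pos: [483.8, 168.1, 81.6]
tool_rot: [-3.141, 0.01, 1.702]
force: [2.7, -0.6, 1.4]
width: 55.2
gripper_force: 0.0
```

>>> send_rows:
  series:
    - [55,[0,-0.1,0.9],[0,0,0]]
    - [55,[0,-0.1,0.9],[0,0,0]]
    - [85,[0.1,-0.4,0.2],[0,0,1]]
    - [85,[0.2,-0.9,0.2],[0,0,1]]
    - [85,[0.3,-0.9,0],[-0.95,-0.3,0]]
    - [85,[0.3,-0.9,0],[-0.95,-0.3,0]]
    - [85,[0.3,-0.9,0],[-0.95,-0.3,0]]
    - [85,[0.3,-0.9,0],[-0.95,-0.3,0]]

```text
clock: 10.32
eef_pos: [572.0, -140.0, 212.7]
tool_rot: [-3.137, 0.361, 1.877]
force: [0.6, -0.4, 0.1]
width: 85.2
gripper_force: 0.0
```

```bash
python3 - <<'E'
from h import *
np.set_printoptions(precision=2,suppress=True)
s,p,R=tool();print(p,s['qpos'],s['force']);print(R)
g=cam('top');
for b in blobs(orange(g),25):
    q=px(b);P=bydepth(g,q);print(q.mean(0),len(q),np.median(P,0))
E
```

```text
[ 572.   -139.97  212.69] [-0.09  0.55  0.13  1.89  0.47  0.64 -0.04] [ 0.58 -0.41  0.13]
[[-0.28  0.95  0.1 ]
 [ 0.89  0.3  -0.34]
 [-0.35 -0.   -0.94]]
[256.34 205.12] 41 [479.23 205.47  36.06]
```

>>> send_rows:
  series:
    - [85,[-0.03,-0.04,0],[-0.953,-0.3,0]]
    - [85,[-0.03,-0.04,0],[-0.953,-0.3,0]]
    - [85,[-0.03,-0.04,-0.3],[-0.953,-0.3,0]]
    - [85,[-0.03,-0.04,-0.3],[-0.953,-0.3,0]]
    - [85,[-0.03,-0.04,-0.3],[-0.953,-0.3,0]]
    - [85,[0,0,-0.3],[0,0,0]]
    - [85,[0,0,0],[0,0,0]]

```text
clock: 11.25
eef_pos: [562.4, -149.6, 139.1]
tool_rot: [-3.131, 0.795, 1.883]
force: [-0.3, -1.1, 0.0]
width: 85.1
gripper_force: 0.0
```

```bash
python3 - <<'E'
from h import *
np.set_printoptions(precision=2,suppress=True)
s,p,R=tool();print(p,s['qpos'],s['force']);print(R)
g=cam('wrist')
for b in blobs(orange(g),40):
    q=px(b);P=bydepth(g,q);t=P[(P[:,2]>24)&(P[:,2]<31)];print(q.mean(0),len(q),np.median(P,0),np.percentile(P,3,0),np.percentile(P,97,0),cv2.minAreaRect(t[:,:2].astype(np.float32)),cv2.minAreaRect(P[:,:2].astype(np.float32)))
E
```

```text
[ 562.36 -149.58  139.12] [-0.65  0.9   0.69  2.1   0.99  0.32 -0.84] [-0.25 -1.12  0.  ]
[[-0.21  0.95  0.21]
 [ 0.67  0.3  -0.68]
 [-0.71 -0.01 -0.7 ]]
[320.62 195.45] 611 [ 597.97 -262.14   27.77] [ 582.53 -277.16   25.82] [ 613.58 -249.44   28.52] ((598.4947509765625, -262.9743957519531), (31.37126350402832, 30.88928985595703), 16.44169807434082) ((559.5811157226562, -146.68423461914062), (30.980112075805664, 276.7789306640625), 18.470230102539062)
[285.15 226.3 ] 2919 [ 583.   -340.96   23.97] [ 530.47 -359.66   10.87] [ 652.28 -331.51   33.54] ((584.7001953125, -346.4207458496094), (129.19935607910156, 18.239559173583984), 8.169960975646973) ((528.2778930664062, -203.75119018554688), (143.20057678222656, 352.3430480957031), 24.371583938598633)
```

>>> send_rows:
  series:
    - [85,[0.09,-0.27,-0.28],[0,0,0]]
    - [85,[0.09,-0.27,-0.28],[0,0,0]]
    - [85,[0.09,-0.27,-0.28],[0,0,0]]
    - [85,[0.09,-0.27,-0.28],[0,0,0]]
    - [85,[0.09,-0.27,-0.28],[0,0,0]]
    - [85,[0,0,0],[0,0,0]]

```text
clock: 12.05
eef_pos: [590.2, -233.4, 57.3]
tool_rot: [-3.138, 0.795, 1.873]
force: [0.6, 0.3, 0.4]
width: 84.9
gripper_force: 0.0
```

Remaining: (9,-31.5,-37).

>>> send_rows:
  series:
    - [85,[0.05,-0.18,-0.21],[0,0,0]]
    - [85,[0.05,-0.18,-0.21],[0,0,0]]
    - [85,[0.05,-0.17,-0.2],[0,0,0]]
    - [0,[0,0,0],[0,0,0]]
    - [0,[0,0,0],[0,0,0]]
    - [0,[0,0,0],[0,0,0]]
    - [0,[0,0,0],[0,0,0]]
    - [0,[0,0,0],[0,0,0]]

```text
clock: 13.05
eef_pos: [600.1, -263.0, 20.1]
tool_rot: [-3.139, 0.796, 1.877]
force: [-0.7, 3.3, 6.0]
width: 33.2
gripper_force: 59.9
```

>>> send_rows:
  series:
    - [0,[-0.09,0.27,0.28],[0,0,0]]
    - [0,[-0.09,0.27,0.28],[0,0,0]]
    - [0,[-0.09,0.27,0.28],[0,0,0]]
    - [0,[-0.09,0.27,0.28],[0,0,0]]
    - [0,[-0.09,0.27,0.28],[0,0,0]]
    - [0,[-0.09,0.27,0.28],[0,0,0]]
    - [0,[-0.09,0.27,0.28],[0,0,0]]
    - [0,[-0.09,0.27,0.28],[0,0,0]]

```text
clock: 14.05
eef_pos: [555.7, -132.8, 153.9]
tool_rot: [-3.136, 0.794, 1.878]
force: [0.1, 0.5, 0.1]
width: 33.2
gripper_force: 59.6
```

>>> send_rows:
  series:
    - [0,[-0.06,0.4,0.6],[0.953,0.3,0]]
    - [0,[-0.06,0.6,0.6],[0.953,0.3,0]]
    - [0,[-0.06,0.6,0.2],[0.953,0.3,0]]
    - [0,[-0.06,0.6,0],[0.953,0.3,0]]
    - [0,[-0.06,0.6,0],[0.953,0.3,0]]
    - [0,[-0.06,0.6,0],[0.953,0.3,0]]
    - [0,[-0.06,0.6,0],[0.953,0.3,0]]
    - [0,[0,0.6,0],[0.953,0.3,0]]

```text
clock: 15.05
eef_pos: [530.3, 143.5, 237.5]
tool_rot: [-3.137, 0.094, 1.877]
force: [-0.2, 0.1, -0.2]
width: 33.3
gripper_force: 59.5
```

>>> send_rows:
  series:
    - [0,[0,0.4,0],[0.953,0.3,0]]
    - [0,[0,0.1,0],[0,0,-1]]
    - [0,[0,0,0],[0,0,-1]]
    - [0,[0,0,0],[0,0,-0.7]]
    - [0,[0,0,0],[0,0,0]]

```text
clock: 15.68
eef_pos: [530.6, 172.3, 237.2]
tool_rot: [-3.137, 0.01, 1.642]
force: [-1.3, -0.5, -0.2]
width: 33.1
gripper_force: 59.5
```

>>> send_rows:
  series:
    - [0,[0,-0.1,-0.7],[0,0,0]]
    - [0,[0,0,-0.7],[0,0,0]]
    - [0,[0,0,-0.7],[0,0,0]]
    - [0,[0,0,-0.45],[0,0,0]]
    - [52,[0,0,0],[0,0,0]]
    - [52,[0,0,0],[0,0,0]]
    - [52,[0,0,0],[0,0,0]]
    - [52,[0,0,0],[0,0,0]]

```text
clock: 16.68
eef_pos: [531.2, 166.7, 85.7]
tool_rot: [-3.139, 0.009, 1.642]
force: [-4.6, -0.0, 1.5]
width: 52.0
gripper_force: 0.0
```

>>> send_rows:
  series:
    - [52,[0,0,0.9],[0,0,0]]
    - [52,[0,0,0.9],[0,0,0]]
    - [85,[-0.1,0.8,0.2],[0,0,1]]
    - [85,[-0.1,0.8,0],[0,0,1]]
    - [85,[-0.1,0.8,0],[0,0,1]]
    - [85,[-0.1,0.8,0],[0,0,1]]
    - [85,[-0.1,0.8,0],[0,0,1]]
    - [85,[0,0,0],[0,0,1]]

```text
clock: 17.68
eef_pos: [500.0, 413.3, 206.0]
tool_rot: [3.138, 0.005, 2.174]
force: [1.3, -1.0, 0.5]
width: 84.9
gripper_force: 0.0
```

```bash
python3 - <<'E'
from h import *
np.set_printoptions(precision=2,suppress=True)
s,p,R=tool();print(p,s['qpos'],s['tool_rot'])
g=cam('top');save(g,'top2.png')
for b in blobs(orange(g),25):
    q=px(b);P=bydepth(g,q);print(q.mean(0),len(q),np.median(P,0))
v,u=np.mgrid[0:400,0:640]
for n,bt,bl in(('top',(220,312,135,242),(130,212,155,250)),('scene',(305,398,105,200),(350,430,80,138))):
    g=cam(n)
    for nm,(a,b,c,d),lo,hi in(('tub',bt,112,128),('lid',bl,8,21),('handle',bl,40,54)):
        m=((u>a)&(u<b)&(v>c)&(v<d)).ravel();q=np.c_[u.ravel(),v.ravel()][m];P=bydepth(g,q);P=P[(P[:,2]>lo)&(P[:,2]<hi)]
        if len(P)>9: print(n,nm,len(P),cv2.minAreaRect(P[:,:2].astype(np.float32)),np.median(P[:,2]))
E
```

```text
[500.02 413.32 206.04] [-0.6   0.68 -0.23  1.56  0.19  0.92 -0.29] [3.14 0.01 2.17]
[496.91 165.81] 319 [ 565.26 -356.79   32.47]
[486.25 159.76] 51 [ 586.97 -338.31   21.14]
[364.88 187.97] 610 [514.96 -49.41  30.03]
[264.39 195.56] 453 [509.22 187.19  33.42]
[224.07 309.33] 4857 [244.05 273.75  15.44]
top tub 768 ((509.6423645019531, 170.59487915039062), (170.93946838378906, 130.62989807128906), 5.319812774658203) 119.29739928299028
top lid 3730 ((494.8839416503906, 420.47930908203125), (180.81155395507812, 143.12698364257812), 12.199463844299316) 15.198704059060049
top handle 250 ((494.6922607421875, 418.63201904296875), (79.85916900634766, 17.642501831054688), 11.985047340393066) 46.54621419251595
scene tub 605 ((509.6758728027344, 170.43267822265625), (172.5308380126953, 134.61471557617188), 5.05191707611084) 119.05101448675987
scene lid 1661 ((495.91448974609375, 420.49029541015625), (180.49900817871094, 146.0233154296875), 13.026310920715332) 15.618039577686545
scene handle 139 ((475.77313232421875, 336.96197509765625), (216.1211395263672, 72.35978698730469), 75.4937744140625) 46.352035231575655
```

View pics/top2.png

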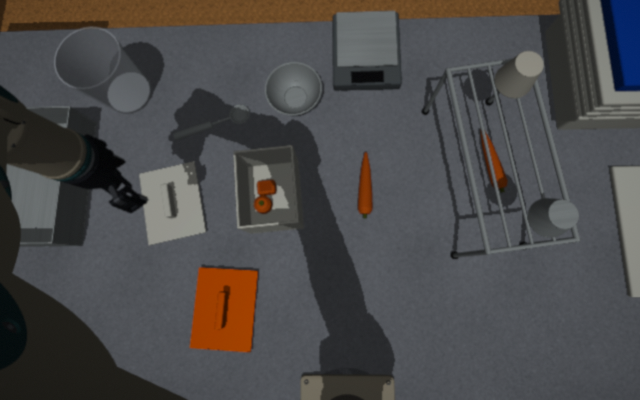

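The top view shows both offcuts in the tub at (265,187) and (263,204), the lid at (172,203) unmoved, and the whole carrots and bowl in place.

>>> send_rows:
  series:
    - [85,[-0.08,0.1,0],[0,0,1]]
    - [85,[0,0,0],[0,0,1]]
    - [85,[0,0,0],[0,0,1]]
    - [85,[0,0,0],[0,0,1]]
    - [85,[0,0,-0.3],[0,0,1]]
    - [85,[0,0,-0.3],[0,0,1]]
    - [85,[0,0,-0.3],[0,0,1]]
    - [85,[0,0,-0.3],[0,0,1]]

```text
clock: 18.82
eef_pos: [497.8, 411.5, 132.7]
tool_rot: [-3.139, 0.012, 2.862]
force: [-0.4, -1.2, -0.1]
width: 85.0
gripper_force: 0.0
```

>>> send_rows:
  series:
    - [85,[0,0,-0.2],[0,0,1]]
    - [85,[0,0,-0.2],[0,0,1]]
    - [85,[0,0,0],[0,0,1]]
    - [85,[0,0,0],[0,0,1]]
    - [85,[0,0,0],[0,0,1]]
    - [85,[0,0,0],[0,0,0.5]]
    - [85,[0,0,0],[0,0,0]]

```text
clock: 19.7
eef_pos: [497.0, 412.0, 108.9]
tool_rot: [-3.138, 0.011, -2.943]
force: [-0.1, 0.2, -0.4]
width: 85.3
gripper_force: 0.0
```

```bash
python3 - <<'E'
from h import *
np.set_printoptions(precision=2,suppress=True)
s,p,R=tool();print(p,s['qpos']);print(R,np.degrees(np.arctan2(R[1,1],R[0,1])))
g=cam('wrist');save(g,'w3.png')
v,u=np.mgrid[0:400,0:640];q=np.c_[u.ravel(),v.ravel()];P=bydepth(g,q);P=P[(P[:,2]>42)&(P[:,2]<50)&(np.hypot(P[:,0]-495,P[:,1]-419)<60)]
print(len(P),cv2.minAreaRect(P[:,:2].astype(np.float32)),np.median(P,0))
E
```

```text
[496.99 411.97 108.85] [-0.45  0.83 -0.5   1.64  0.53  0.8   0.58]
[[-0.98 -0.2   0.01]
 [-0.2   0.98 -0.  ]
 [-0.01 -0.   -1.  ]] 101.38669585533388
3687 ((493.9206237792969, 419.0448303222656), (79.5743637084961, 16.030380249023438), 12.43957805633545) [489.64 418.25  46.31]
```

>>> send_rows:
  series:
    - [85,[-0.04,0.12,-0.2],[0,0,0.2]]
    - [85,[0,0,-0.3],[0,0,0]]
    - [85,[0,0,-0.3],[0,0,0]]
    - [85,[0,0,-0.3],[0,0,0]]
    - [85,[0,0,-0.1],[0,0,0]]
    - [85,[0,0,0],[0,0,0]]

```text
clock: 20.5
eef_pos: [493.5, 419.6, 35.9]
tool_rot: [-3.138, 0.009, -2.923]
force: [0.8, 0.3, -0.2]
width: 85.2
gripper_force: 0.0
```

>>> send_rows:
  series:
    - [0,[0,0,0],[0,0,0]]
    - [0,[0,0,0],[0,0,0]]
    - [0,[0,0,0],[0,0,0]]
    - [0,[0,0,0],[0,0,0]]
    - [0,[0,0,0],[0,0,0]]
    - [0,[0,0,0],[0,0,0]]
    - [0,[0,0,0],[0,0,0]]
    - [0,[0,0,0],[0,0,0]]

```text
clock: 21.5
eef_pos: [494.0, 420.0, 37.1]
tool_rot: [-3.139, 0.011, -2.923]
force: [-0.2, -0.7, 5.4]
width: 15.0
gripper_force: 59.7
```

>>> send_rows:
  series:
    - [0,[0,0,0.3],[0,0,0]]
    - [0,[0,0,0.6],[0,0,0]]
    - [0,[0,0,0.7],[0,0,0]]
    - [0,[0,0,0.7],[0,0,0]]
    - [0,[0,0,0.5],[0,0,0]]
    - [0,[0,0,0.2],[0,0,-0.5]]
    - [0,[0,0,0],[0,0,-0.9]]
    - [0,[0,0,0],[0,0,0]]

```text
clock: 22.5
eef_pos: [493.3, 419.1, 215.9]
tool_rot: [-3.137, 0.009, -3.045]
force: [0.2, 0.3, -2.2]
width: 15.3
gripper_force: 58.7
```

```bash
cat > lid.py <<'E'
from h import *
np.set_printoptions(precision=2,suppress=True)
s,p,R=tool();print(p,s['width'],'closeaz',np.degrees(np.arctan2(R[1,1],R[0,1])),'zaxis',R[:,2])
v,u=np.mgrid[0:400,0:640];q=np.c_[u.ravel(),v.ravel()]
for n in('top','scene','wrist'):
    g=cam(n);P=bydepth(g,q);h=cv2.cvtColor(g['img'],cv2.COLOR_RGB2HSV).reshape(-1,3)
    L=(P-p)@R  # tool frame
    m=(L[:,2]>12)&(L[:,2]<29)&(np.hypot(L[:,0],L[:,1])<130)&(h[:,1]<60)&(g['depth'].ravel()>0)
    A=P[m]
    if len(A)>100:
        c=np.c_[A[:,:2],np.ones(len(A))];w=np.ones(len(A),bool)
        for _ in range(4):
            k=np.linalg.lstsq(c[w],A[w,2],rcond=None)[0];w=np.abs(c@k-A[:,2])<2.5
        r=cv2.minAreaRect(A[w,:2].astype(np.float32));print(n,'lid',w.sum(),r,'slope',k[:2],'z',A[w,2].mean())
    m=(P[:,2]>114)&(P[:,2]<125)&(np.abs(P[:,0]-509)<100)&(np.abs(P[:,1]-170)<80)&(h[:,1]<60)
    A=P[m]
    if len(A)>100:print(n,'tub',len(A),cv2.minAreaRect(A[:,:2].astype(np.float32)),np.median(A[:,2]))
E
python3 lid.py
```

```text
[493.34 419.12 215.88] 15.253607717483327 closeaz 95.52501093458746 zaxis [ 0.01 -0.   -1.  ]
top lid 3485 ((494.3922119140625, 417.4292907714844), (180.2146759033203, 139.09242248535156), 5.419905185699463) slope [-0. -0.] z 194.01593485145958
top tub 718 ((509.30450439453125, 170.4813232421875), (170.24781799316406, 130.65542602539062), 5.1325507164001465) 119.50241954274549
scene lid 1673 ((495.0076904296875, 418.63232421875), (180.5349578857422, 143.04579162597656), 5.267386436462402) slope [-0.    0.01] z 194.58153971844916
scene tub 522 ((509.8688049316406, 169.89959716796875), (173.06324768066406, 133.05650329589844), 4.977951526641846) 119.21231990623659
wrist lid 75285 ((486.9405212402344, 417.7337646484375), (166.36170959472656, 141.062744140625), 5.286591529846191) slope [-0. -0.] z 193.37992885399152
wrist tub 3826 ((505.6024475097656, 209.05813598632812), (169.80218505859375, 55.19839096069336), 4.9668803215026855) 118.75604627630038
```

>>> send_rows:
  series:
    - [0,[0.05,-0.5,0],[0,0,0]]
    - [0,[0.05,-0.8,0],[0,0,0]]
    - [0,[0.05,-0.8,0],[0,0,0]]
    - [0,[0.05,-0.8,0],[0,0,0]]
    - [0,[0.05,-0.8,-0.2],[0,0,0]]
    - [0,[0,-0.43,-0.2],[0,0,0]]
    - [0,[0,0,0],[0,0,0]]
    - [0,[0,0,0],[0,0,0]]

```text
clock: 23.65
eef_pos: [508.9, 173.3, 192.8]
tool_rot: [-3.14, 0.01, -3.044]
force: [0.2, 1.0, -1.8]
width: 14.9
gripper_force: 58.9
```

```bash
python3 lid.py
```

```text
[508.94 173.32 192.82] 14.891947834239888 closeaz 95.60368994576054 zaxis [ 0.01 -0.   -1.  ]
scene lid 2178 ((510.3249206542969, 173.93368530273438), (182.08274841308594, 143.8242645263672), 5.391772747039795) slope [0. 0.] z 171.65477183479027
scene tub 292 ((509.9704895019531, 170.64105224609375), (172.04412841796875, 134.2198486328125), 5.186498165130615) 119.46704064211195
wrist lid 75346 ((502.6331787109375, 172.6407470703125), (165.98770141601562, 140.8048095703125), 5.658895969390869) slope [-0. -0.] z 170.6614082260622
```

>>> send_rows:
  series:
    - [0,[-0.01,-0.04,-0.1],[0,0,0]]
    - [0,[0,0,-0.2],[0,0,0]]
    - [0,[0,0,-0.15],[0,0,0]]
    - [0,[0,0,-0.1],[0,0,0]]
    - [0,[0,0,-0.05],[0,0,0]]
    - [0,[0,0,0],[0,0,0]]

```text
clock: 24.55
eef_pos: [508.2, 169.6, 156.4]
tool_rot: [-3.138, 0.01, -3.045]
force: [-0.3, -0.1, -2.2]
width: 15.1
gripper_force: 58.9
```

>>> send_rows:
  series:
    - [0,[0.01,0.02,-0.05],[0,0,0]]
    - [0,[0,0,-0.05],[0,0,0]]
    - [0,[0,0,-0.04],[0,0,0]]
    - [0,[0,0,0],[0,0,0]]
    - [0,[0,0,0],[0,0,0]]

```text
clock: 25.18
eef_pos: [508.8, 170.7, 148.2]
tool_rot: [-3.138, 0.01, -3.045]
force: [-0.7, -0.3, -1.5]
width: 14.9
gripper_force: 58.9
```

>>> send_rows:
  series:
    - [0,[0,0,-0.03],[0,0,0]]
    - [0,[0,0,0],[0,0,0]]
    - [0,[0,0,0],[0,0,0]]

```text
clock: 25.55
eef_pos: [509.0, 170.8, 147.0]
tool_rot: [-3.138, 0.011, -3.045]
force: [-1.6, -1.1, 6.8]
width: 14.8
gripper_force: 60.1
```

>>> send_rows:
  series:
    - [0,[0,0,-0.01],[0,0,0]]
    - [0,[0,0,0],[0,0,0]]
    - [0,[0,0,0],[0,0,0]]

```text
clock: 25.92
eef_pos: [509.0, 170.8, 147.0]
tool_rot: [-3.138, 0.011, -3.045]
force: [-3.6, -1.1, 11.1]
width: 15.2
gripper_force: 60.8
```

```bash
python3 lid.py
```

```text
[508.99 170.84 147.  ] 15.202408185548878 closeaz 95.53636352557353 zaxis [ 0.01 -0.   -1.  ]
scene lid 2054 ((509.9808654785156, 170.84811401367188), (182.44851684570312, 143.9451446533203), 5.68220329284668) slope [ 0. -0.] z 125.63969215284489
scene tub 816 ((509.86419677734375, 172.12020874023438), (182.28683471679688, 143.62278747558594), 5.5015764236450195) 124.15000012984842
wrist lid 75373 ((502.6793212890625, 169.40591430664062), (165.9139862060547, 140.93215942382812), 5.477822780609131) slope [-0. -0.] z 124.68523117718162
wrist tub 52408 ((502.6793212890625, 169.40591430664062), (165.9139862060547, 140.93215942382812), 5.477822780609131) 124.44112798361397
```

Seated (plate top at 125). Release gently, then rise.

>>> send_rows:
  series:
    - [30,[0,0,0],[0,0,0]]
    - [50,[0,0,0],[0,0,0]]
    - [60,[0,0,0],[0,0,0]]
    - [60,[0,0,0],[0,0,0]]
    - [60,[0,0,0.3],[0,0,0]]
    - [60,[0,0,0.7],[0,0,0]]
    - [60,[0,0,0.8],[0,0,0]]
    - [60,[-0.5,0.8,0.3],[0,0,0]]

```text
clock: 27.08
eef_pos: [482.4, 215.8, 273.9]
tool_rot: [-3.138, 0.015, -3.055]
force: [1.0, 1.3, -0.7]
width: 60.1
gripper_force: 0.0
```

>>> send_rows:
  series:
    - [60,[-0.5,0.8,0],[0,0,0]]
    - [60,[-0.5,0.8,0],[0,0,0]]
    - [60,[0,0,0],[0,0,0]]
    - [60,[0,0,0],[0,0,0]]

```text
clock: 27.58
eef_pos: [419.0, 314.2, 271.6]
tool_rot: [-3.137, 0.01, -3.045]
force: [-0.2, -0.5, -0.2]
width: 60.4
gripper_force: 0.0
```

```bash
python3 - <<'E'
from h import *
np.set_printoptions(precision=3,suppress=True)
s=sensors.read_state();print(s['eef_pos'],s['force'],s['clock'])
v,u=np.mgrid[0:400,0:640];q=np.c_[u.ravel(),v.ravel()]
for n in('top','scene'):
    g=cam(n);P=bydepth(g,q)
    A=P[(P[:,2]>121)&(P[:,2]<130)&(np.abs(P[:,0]-509)<105)&(np.abs(P[:,1]-170)<85)]
    k=np.linalg.lstsq(np.c_[A[:,:2],np.ones(len(A))],A[:,2],rcond=None)[0]
    print(n,len(A),cv2.minAreaRect(A[:,:2].astype(np.float32)),np.median(A[:,2]),k[:2])
save(g,'s3.png')
E
```

```text
[418.978 314.206 271.56 ] [-0.198 -0.548 -0.184] 27.575
top 5061 ((510.4580993652344, 171.03475952148438), (181.23545837402344, 140.47198486328125), 5.510272026062012) 125.22591355767804 [-0. -0.]
scene 2519 ((509.8348388671875, 171.55862426757812), (183.00643920898438, 144.55601501464844), 5.766942977905273) 125.67479316831862 [ 0.001 -0.   ]
```

View pics/s3.png

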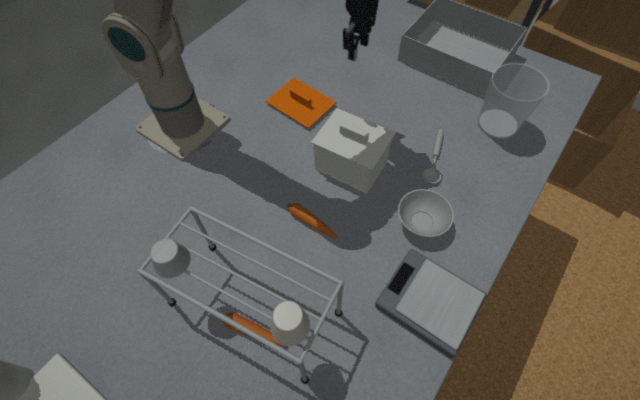

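The lid sits flat and square on the tub at (352,150), the arm is clear, and the carrots, bowl and spoon are unmoved.

```bash
python3 -c "
from cell import ctrl; print(ctrl.finish_job())"
```

```text
the job is handed in; nothing more can be done
None
```

Both offcuts are in the tub and the lid was set down by hand, fully seated, and released; the rack, whole carrots, bowl and spoon look undisturbed, and I handed the job in at about 28 s, but no verdict came back.

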